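# Loosen a keeper wheel two turns and push the mould home

### The arm

A 6-joint arm with a two-finger parallel gripper is mounted at the origin on a cart in front of the work surface, level with it; the furniture and walls round the work are solid. World frame = base frame: x ahead of the robot, y to its left, z up, the work surface at z = 0. Lengths are in mm, angles in rad, forces in N, time in s.
With the tool pointing down it reaches from about 275 to 1000 mm from the base axis. Payload 8.4 kg.
Tool frame: the origin (TCP) lies at the very end of the fingers, on their centre line; the grasp point (between the pads) lies 19 mm behind it (r.pinch_z is the distance from the TCP to the grasp point, in mm); z points along the fingers, y is the line along which they close (so a half turn about z gives the same grasp; the last joint's range is limited). The gripper opens to 85 mm and grips with 20 to 120 N. Pads are 22 mm wide; open, the fingers measure 114 mm over their backs; the gripper's body (76 mm by 85 mm) begins 54 mm behind the grasp point. The pads swing forward as they close: fully open they stand 13 mm farther back than shut.
Start: joints at [-0.002, 0.353, 1.633, -0, 1.155, -0.002], TCP at [625.002, -0, 197.981] pointing down, gripper open.
Joint ranges: [-2.63, 2.63], [-0.92, 2.1], [0.06, 2.66], [-1.3, 4.44], [0, 2.69], [-3.02, 3.02]. Speed limits (rad/s): [2.22, 2.22, 2.79, 3.14, 3.14, 3.14].

### API

Orientations are given as [roll, pitch, yaw] about the fixed x, y, z axes, in that order (R = Rz(yaw) Ry(pitch) Rx(roll)).
In Python, from rig import r gives the robot as it stands.
- The arm moves only by the tool carry_out, never from a script. Its argument "series" is a list of rows, each a list of 7 numbers: the turn, a rotation vector about the tool's x, y, z as a fraction of full scale, then the shift along the tool's x, y, z as a fraction of full scale, then the gripper command: -1 is fully open, 1 is shut, values between are in proportion. A call has 1 to 8 rows; each row is the pose to reach, as a shift and turn from the pose commanded when the call began, along the tool's axes at that moment, turning the shorter way round; what a row does not reach only later rows make up. Full scale, the value 1, is 0.25 m for a shift and pi rad for a turn. A row lasts 1/8 s, in which the tool goes at most 62.5 mm and 10.7 degrees, less where a joint would pass 70% of its speed; a pose out of reach is approached as far as the arm can. A call with a number of a shift or a turn outside -1 to 1 is refused whole. A call with a gripper value outside its range is refused whole. The fingers move at their own pace and stop on an object; "force" is the grip in N (left out, the last holds). Time passes only in rows, so rows that repeat a pose let the fingers close. It gives the time, the measured TCP pose, the force, the opening and the grip force at its end, in the units of the state.
- r.sense(): the state, without advancing time (a new reading comes with each control period).
- r.grab_frame(name): name is "scene" or "side" or "wrist"; returns the picture (384x512x3 uint8, red, green, blue); there is no depth.
- r.get_calibration(name): a dict with "K" (3x3 intrinsics, pixels), "pose" (4x4, takes a point from camera to world coordinates). Camera axes: x right, y up, looking along -z (the intrinsics and any distortion apply to the point x, -y, -z); pixel columns grow to the right and rows downward; lengths in mm; the calibration is good to about 2 mm. A picture is of the moment at which its call begins: read the wrist's pose just before it. get_calibration takes no time and is no camera call; for the wrist camera it gives the pose at the moment of the call.
- r.sign_off(): hands the job in; it is judged then, once.
Trained networks look in the newest picture that a camera, given by its name, has taken for a name from the list of things; names that differ only in an ending like _2 or _b are one class to them, and where a whole thing is asked for, a point or a joint stands for the part that bears it (a point fixed in the world has none). Each returns a list of dicts, best first, with "score" (0 to 1); they miss things now and then, are a little off and sometimes report something else, mostly with a low value. They report only what shows in the picture. A call takes as long as a camera call. They do not tell look-alikes from the thing itself.
- r.silhouettes(camera, label): "region" (384x512 bool, what is visible of it) and "position" ([row, column] in pixels, amid what is visible of it).
The state is a dict: "clock": time; "qpos": joint angles; "qvel": joint speeds; "joint_efforts": joint torques, N m; "eef_pos": TCP position; "tcp_rot": TCP orientation; "contact_force": force on the tool from outside, world axes, zero at the start; "wrist_torque": the same for the moment, N m; "opening": opening from 0.0 (shut) to 1.0 (fully open); "grasp_force": force on a finger pad.
Only numpy, scipy, OpenCV 4.12 (cv2) and the standard library are available. Lean on these libraries where they do the work, as an engineer would, in place of code of your own. Each camera call takes 0.05 s, during which the arm holds its last target. There are 200 camera calls.

### The job

The wooden press mould is locked in its slide by a keeper bar. Put a fingertip against the knurled rim of the big steel wheel and roll it round anticlockwise (seen from above) by two full turns, no more, to raise the keeper; then push the mould along the slide with a fingertip, under the raised keeper, until it rests against the end stop. Do not pinch or lift anything, and leave the bottle, the stick and the wrapped dough where they are.

Things in the scene. Friction and masses are not known exactly. Their poses are not given: they have to be found in the camera images.
- slide: Fixed mould slide: aluminium plate 190 (x) by 255 (y -130 to 125) by 10 mm on the table. Origin on its underside near the middle; offsets here are in its frame, mm. The mould is pushed along +y in a channel 62 wide centred on x = -50, between steel fences 8 thick, up to 25 above the table, open at the -y end. A steel block across the +y end is the stop, 40 above the table.
- wheel_axis (a point): Point on the wheel's upright axis halfway up its rim, 71 mm above the table, at x 50, y 55 of the slide; fixed. The steel disc is 100 mm across its 30 upright rounded knurls (95 in the valleys), underside 60, top 82, hub 84.5 above the table; it does not rise. Too wide to pinch. Round the rim all is free for a finger from 58 mm up.
- wheel (a joint): Turn of the wheel in rad: 0 = locked, as at the start (a stop bars clockwise turning), growing anticlockwise seen from above; two turns = 12.57. Stays where left; friction 0.06 N m, so 1 to 2 N along the rim turns it. A black line on its top near the rim points to the slide's +y at 0 and after each full turn.
- keeper (a joint): Lift of the keeper in m, driven by the wheel, 0.004 a turn (0 locked, 0.008 after two). The keeper is a dark steel bar crossing the channel at y 43 to 67 of the slide, x -60 to 90, top 48 mm above the table when locked; its nose hangs in front of the mould to 31 mm, 5 below the mould's top. The mould passes beneath from about 1.5 turns.
- mould_center (a point): Centre of the wooden press mould: block 58 (x) by 160 (y, along the slide) by 26 mm, about 0.11 kg, loose, flat on the plate (10 to 36 mm above the table), carved with two round patterns. Axes as slide. At the start its front end is 1 to 8 mm behind the keeper's nose; its free rear end is 80 mm from this point towards -y. It slides about 58 to 65 mm to the stop.
- stop_face (a point): Middle of the end stop's face (x -50, y 100 of the slide, 23 mm above the table). The mould is home when its front end touches this face: its centre is then 80 mm from this point.
- drop_bottle: Small plastic dropper bottle, 25 mm across, 68 mm tall, standing loose behind the slide; origin under its base. To be left alone.
- wood_stick: Wooden shaping stick 28 x 105 x 25 mm, lying loose in front of the slide; origin under its middle. To be left alone.
- dough: Wrapped piece of brown dough 53 x 59 x 30 mm, loose behind and right of the slide; origin under its middle. To be left alone.
- mould: The same press mould; origin under its middle.
There are look-alikes about, which are no part of the job. There is more than one size of the mould; the job needs the middle-sized.

How it is judged:
By the outcome, as a careful person would: the job done as asked, in the order asked, and still so for the second after the job is handed in, with the robot touching nothing.
It also fails if it takes over 69 s, if anything falls off the work surface, if the arm or the gripper's body presses on something with over 40 N, if the wrist force passes 120 N, or if a joint passes its speed limit or range.

## Working session

There is one attempt and no reset: what is moved stays moved. The work goes in short steps, Python scripts to look and compute and a tool call to move; the robot and the scene stay as the last step left them, time stands still between calls to the robot, and variables do not carry over. Pictures are saved under pics/ and viewed, at most 10 in all, crops included, and the job is handed in when it is done.

Besides the shell and the picture viewer there is one more tool, called by a JSON object that holds its "op" and its "data", one argument or row to a line. carry_out: Moves the arm, as the interface text tells. Its arguments: {"type":"object","properties":{"series":{"type":"array"},"force":{"type":"number"}},"required":["series"]}

```bash
ls; mkdir -p pics; python3 - <<'E'
from rig import r
import cv2,numpy as np
s=r.sense();print(s['clock'],s['eef_pos'],s['tcp_rot'])
a=r.grab_frame("scene");b=r.grab_frame("side")
cv2.imwrite("pics/a.png",cv2.resize(a[:,:,::-1],(800,600),interpolation=cv2.INTER_CUBIC))
cv2.imwrite("pics/b.png",cv2.resize(b[:,:,::-1],(800,600),interpolation=cv2.INTER_CUBIC))
for c in("scene","side"):
  k=r.get_calibration(c);print(c,{q:(np.round(v,3).tolist() if q in("K","pose") else v) for q,v in k.items()})
  for l in("slide","wheel","mould","keeper"):
    print(l,[(round(d['score'],2),np.round(d['position']).tolist(),int(d['region'].sum())) for d in r.silhouettes(c,l)[:4]])
E
```

```text
pics
0.0 [ 6.24465640e+02 -1.21635044e-02  1.97270814e+02] [-3.14020263e+00  3.44575685e-05  1.57078459e+00]
scene {'K': [[417.065, 0.0, 257.493], [0.0, 417.065, 197.81], [0.0, 0.0, 1.0]], 'pose': [[0.727, 0.42, -0.543, 19.354], [-0.687, 0.457, -0.565, -600.869], [0.011, 0.784, 0.621, 655.9], [0.0, 0.0, 0.0, 1.0]]}
slide [(0.93, [182.0, 222.0], 4614)]
wheel [(0.6, [153.0, 220.0], 835), (0.34, [204.0, 215.0], 1261)]
mould [(0.96, [260.0, 309.0], 3960), (0.81, [206.0, 214.0], 1246), (0.31, [184.0, 223.0], 4500)]
keeper [(0.51, [173.0, 196.0], 305)]
side {'K': [[402.509, 0.0, 260.205], [0.0, 402.509, 195.151], [0.0, 0.0, 1.0]], 'pose': [[-1.0, 0.016, -0.02, 527.093], [-0.026, -0.679, 0.734, 606.634], [-0.002, 0.734, 0.679, 679.525], [0.0, 0.0, 0.0, 1.0]]}
slide [(0.91, [271.0, 259.0], 7884)]
wheel [(0.89, [255.0, 238.0], 1958), (0.31, [270.0, 257.0], 7748)]
mould [(0.8, [241.0, 293.0], 1546), (0.67, [200.0, 344.0], 790), (0.63, [165.0, 277.0], 1928)]
keeper [(0.94, [269.0, 282.0], 563)]
```

View pics/a.png

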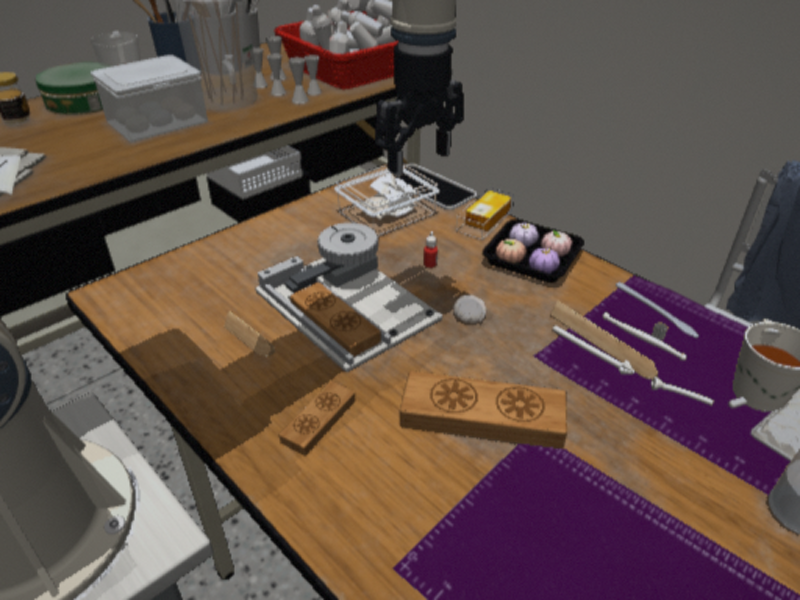

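View pics/b.png

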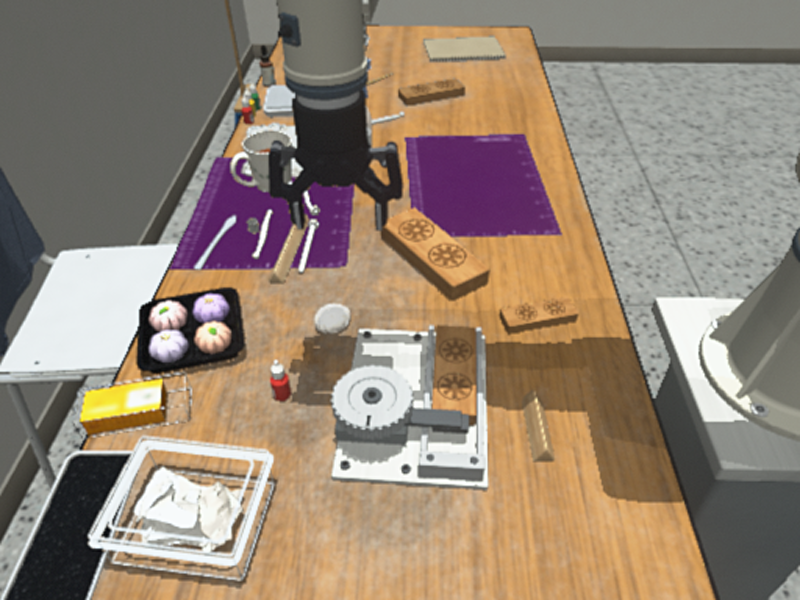

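The side view shows three moulds (800x600 px): a large one at (435,250), a small one at (540,315) and one in the slide at (455,370). The one in the slide is the middle-sized one, its front end at the keeper. The bottle is at (280,382), the stick at (538,425) and the wheel at (372,400). Next is an enlarged crop to confirm this and pick keypoints.

```bash
python3 - <<'E'
from rig import r
import cv2,numpy as np
b=r.grab_frame("side")[195:320,200:325]; a=r.grab_frame("scene")[135:240,155:290]
B=cv2.resize(b,None,fx=4.6,fy=4.6,interpolation=cv2.INTER_CUBIC)
cv2.imwrite("pics/c.png",B[:,:,::-1])
cv2.imwrite("pics/d.png",cv2.resize(a,None,fx=5,fy=5,interpolation=cv2.INTER_CUBIC)[:,:,::-1])
E
```

```text
(no output)
```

View pics/c.png

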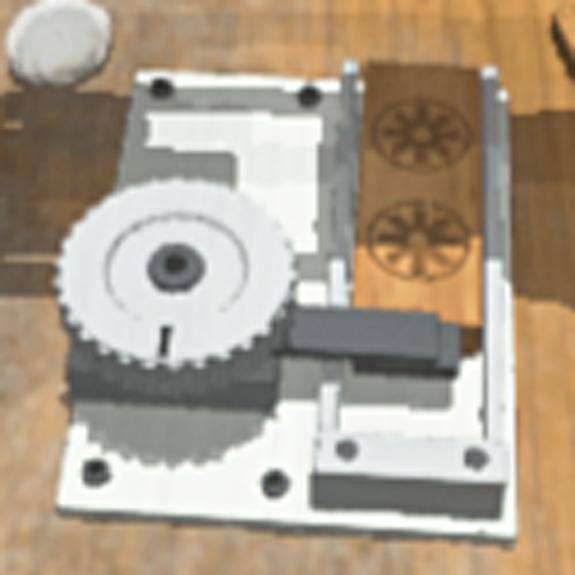

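View pics/d.png

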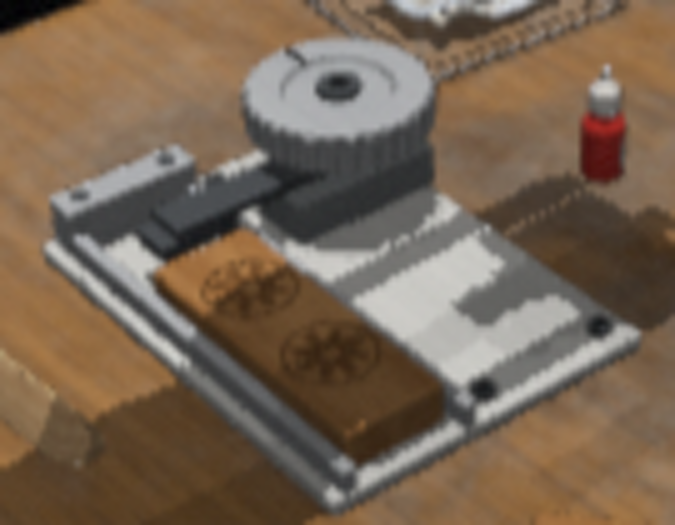

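The crops confirm it: the carved mould lies in the channel with its front at the dark keeper, and the wheel line at (165,340) in c.png points to the slide's +y. I'll fit the slide pose from the keypoints.

```bash
cat > h.py <<'E'
import numpy as np
from rig import r
def proj(c,P,cal=None):
    k=cal or r.get_calibration(c);T=np.linalg.inv(k['pose'])
    p=(T[:3,:3]@np.asarray(P,float).T).T+T[:3,3]
    q=np.c_[p[:,0],-p[:,1],-p[:,2]]@np.asarray(k['K']).T
    return q[:,:2]/q[:,2:]
def s2w(p,L):
    L=np.atleast_2d(np.asarray(L,float));c,s=np.cos(p[2]),np.sin(p[2])
    return np.c_[p[0]+c*L[:,0]-s*L[:,1],p[1]+s*L[:,0]+c*L[:,1],L[:,2]]
E
python3 - <<'E'
from h import *
from scipy.optimize import least_squares
S=[([95,125,10],(58,512)),([-95,125,10],(517,535)),([95,-130,10],(138,72)),([50,55,84.5],(176,262))]
C=[([-95,125,10],(45,248)),([-95,-130,10],(332,497)),([95,-130,10],(638,335)),([50,55,84.5],(338,82))]
us=np.array([s[1] for s in S])/4.6+[200,195];uc=np.array([s[1] for s in C])/5+[155,135]
ks,kc=r.get_calibration("side"),r.get_calibration("scene")
f=lambda p:np.r_[(proj(0,s2w(p,[s[0] for s in S]),ks)-us).ravel(),(proj(0,s2w(p,[s[0] for s in C]),kc)-uc).ravel()]
o=least_squares(f,[500,50,0.]);print(o.x,np.round(f(o.x),1))
p=o.x;np.save("slide.npy",p)
# mould rear y: side rear top corners, scene rear top corners
M=[("side",np.array([(365,62),(480,66)])/4.6+[200,195]),("scene",np.array([(355,440),(445,388)])/5+[155,135])]
for c,u in M:
  g=least_squares(lambda y:(proj(c,s2w(p,[[-21,y[0],36],[-79,y[0],36]] if c=="side" else [[-79,y[0],36],[-21,y[0],36]]))-u).ravel(),[-120]);print(c,g.x,g.fun)
for n,L in [("axis",[50,55,71]),("rear",[-50,-120,23]),("stop",[-50,100,23])]:print(n,s2w(p,[L]))
for l,h in(("drop_bottle",30),("wood_stick",12),("dough",15)):
  d=r.silhouettes("side",l)
  for e in d[:2]:
    v,u=e['position'];ray=ks['pose'][:3,:3]@[(u-ks['K'][0][2])/ks['K'][0][0],-(v-ks['K'][1][2])/ks['K'][1][1],-1];t=(h-ks['pose'][2][3])/ray[2]
    print(l,round(e['score'],2),np.round([v,u]),np.round(np.array(ks['pose'])[:3,3]+t*ray))
E
```

```text
[ 5.31019356e+02  6.98032273e+01 -4.17830728e-02] [-1.  -1.6 -0.  -0.7 -1.6 -0.8 -0.6 -0.  -2.6 -0.8 -0.6  1.3 -0.3 -0.8
 -1.4 -0.2]
side [-116.38955599] [-1.58713065 -0.18581297 -0.99674657  0.12073351]
scene [-126.46918007] [-0.91968404  0.07965678  1.18835765 -0.44759409]
axis [[583.2731167  122.66667827  71.        ]]
rear [[476.05048492 -48.00349263  23.        ]]
stop [[485.24008649 171.80449454  23.        ]]
drop_bottle 0.83 [244. 181.] [709.  59.  30.]
wood_stick 0.45 [237. 293.] [471.  18.  12.]
dough 0.7 [206. 212.] [660. -72.  15.]
```

{"op": "carry_out", "data": {
  "series": [
    [0, 0, 0, 0.1, -0.1, 0.12, 1],
    [0, 0, 0, 0.1, -0.1, 0.12, 1],
    [0, 0, 0, 0.1, -0.1, 0.12, 1],
    [0, 0, 0, 0.1, -0.1, 0.12, 1]
  ],
  "force": 40
}}

```text
clock: 1.25
eef_pos: [601.2, 24.6, 168.9]
tcp_rot: [3.14, 0.0, 1.571]
contact_force: [-1.0, 1.3, 0.7]
opening: 0.144
grasp_force: 0.0
```

```bash
python3 - <<'E'
from h import *
import cv2
s=r.sense();print(s['clock'],s['eef_pos'],s['tcp_rot'],s['opening'],s['contact_force'])
k=r.get_calibration("wrist");print(np.round(k['pose'],3).tolist(),np.round(k['K']).tolist())
a=r.grab_frame("wrist");p=np.load("slide.npy")
cv2.imwrite("pics/w1.png",cv2.resize(a,(800,600),interpolation=cv2.INTER_CUBIC)[:,:,::-1])
print(np.round(proj("wrist",s2w(p,[[50,55,84.5],[95,-130,10],[-21,-120,36],[-79,-120,36]]),k)*800/512))
print(proj("wrist",[s['eef_pos']],k)*800/512)
E
```

```text
1.25 [601.19976576  24.62077494 168.89097423] [3.13972029e+00 9.57316520e-05 1.57050892e+00] 0.14383601407860913 [-0.98226696  1.26390671  0.67717452]
[[1.0, 0.0, -0.002, 599.651], [0.0, 0.946, 0.324, 107.519], [0.002, -0.324, 0.946, 345.16], [0.0, 0.0, 0.0, 1.0]] [[323.0, 0.0, 257.0], [0.0, 323.0, 190.0], [0.0, 0.0, 1.0]]
[[366.  90.]
 [428. 369.]
 [261. 367.]
 [175. 364.]]
[[404.15499732 352.07822635]]
```

View pics/w1.png

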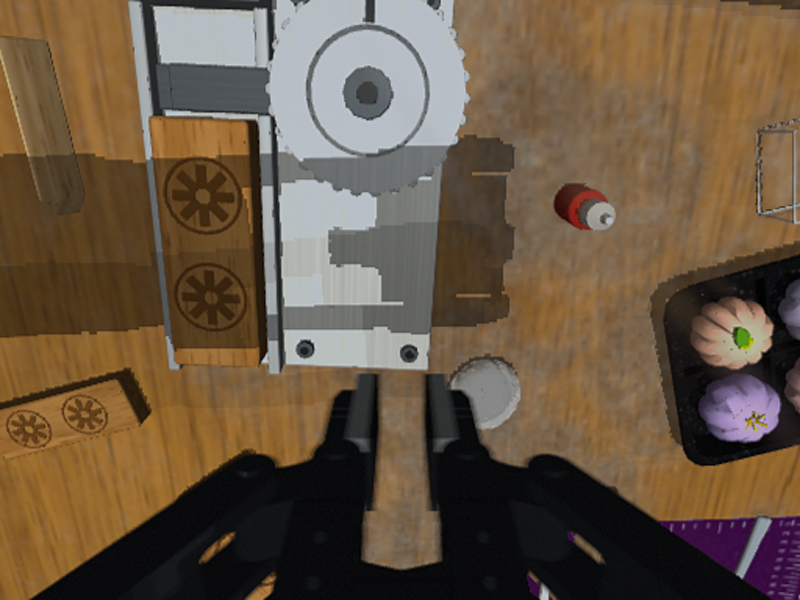

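The wrist view agrees with the fit: the hub is at (367,92) against a predicted (366,90), and the plate corner matches within 1 px. The mould's rear edge is at row 364, so slide y is about -120. Next is a planner that tracks the commanded pose and prints rounded rows.

```bash
cat > plan.py <<'E'
import json,numpy as np
from h import s2w
P=np.load("slide.npy");AX=s2w(P,[[50,55,71]])[0,:2]
def load(): return json.load(open("cmd.json"))
def save(t): json.dump(list(map(float,t)),open("cmd.json","w"))
def rim(phi,th,rho,z=62,b=12,a=11,ax=AX):
    "TCP target (x,y,z,yaw deg) putting tool corner (-a,+b) at rim angle phi (deg), radius rho"
    f,t=np.radians([phi,th]);c=ax+rho*np.array([np.cos(f),np.sin(f)])
    o=-a*np.array([np.cos(t),np.sin(t)])+b*np.array([np.sin(t),-np.cos(t)])
    return [*(c-o),z,th]
def rows(T):
    "rows for targets T from the commanded pose; updates it"
    x,y,z,th=load();t=np.radians(th);out=[]
    for q in T:
        d=np.array(q[:2])-[x,y];dw=(q[3]-th)/180
        out.append([0,0,round(-dw,3),round((d@[np.cos(t),np.sin(t)])/250,3),round((d@[np.sin(t),-np.cos(t)])/250,3),round((z-q[2])/250,3),1])
    o=out[-1];v=np.array([np.cos(t),np.sin(t)])*o[3]*250+np.array([np.sin(t),-np.cos(t)])*o[4]*250
    save([x+v[0],y+v[1],z-o[5]*250,th-o[2]*180])
    print(json.dumps(out));print("cmd",np.round(load(),1))
def interp(T1,n):
    T0=np.array(load());return [T0+(np.array(T1)-T0)*(i+1)/n for i in range(n)]
E
python3 - <<'E'
from plan import *
save([600.0,25,168,90])
g=rim(-34.5,-60,75,z=110);print(AX,g)
T=interp(g,16);rows(T[:8]);rows(T[8:])
g=rim(-34.5,-60,75,z=62);rows([g]*3+[rim(-34.5,-60,q) for q in(65,58,54,52,51)])
E
```

```text
[583.2731167  122.66667827] [np.float64(660.974885695387), np.float64(76.65993105689094), 110, -60]
[[0, 0, 0.052, 0.013, 0.015, 0.014, 1], [0, 0, 0.104, 0.026, 0.03, 0.029, 1], [0, 0, 0.156, 0.039, 0.046, 0.044, 1], [0, 0, 0.208, 0.052, 0.061, 0.058, 1], [0, 0, 0.26, 0.065, 0.076, 0.072, 1], [0, 0, 0.312, 0.077, 0.091, 0.087, 1], [0, 0, 0.365, 0.09, 0.107, 0.102, 1], [0, 0, 0.417, 0.103, 0.122, 0.116, 1]]
cmd [630.5  50.8 139.   14.9]
[[0, 0, 0.052, 0.018, -0.009, 0.014, 1], [0, 0, 0.104, 0.036, -0.017, 0.029, 1], [0, 0, 0.156, 0.054, -0.026, 0.044, 1], [0, 0, 0.208, 0.072, -0.035, 0.058, 1], [0, 0, 0.26, 0.09, -0.043, 0.072, 1], [0, 0, 0.312, 0.108, -0.052, 0.087, 1], [0, 0, 0.364, 0.126, -0.06, 0.102, 1], [0, 0, 0.416, 0.144, -0.069, 0.116, 1]]
cmd [660.8  76.7 110.  -59.9]
[[0, 0, 0.0, 0.0, -0.0, 0.192, 1], [0, 0, 0.0, 0.0, -0.0, 0.192, 1], [0, 0, 0.0, 0.0, -0.0, 0.192, 1], [0, 0, 0.0, -0.036, 0.017, 0.192, 1], [0, 0, 0.0, -0.061, 0.029, 0.192, 1], [0, 0, 0.0, -0.075, 0.036, 0.192, 1], [0, 0, 0.0, -0.083, 0.039, 0.192, 1], [0, 0, 0.0, -0.086, 0.041, 0.192, 1]]
cmd [641.2  90.2  62.  -59.9]
```

{"op": "carry_out", "data": {
  "series": [
    [0, 0, 0.052, 0.013, 0.015, 0.014, 1],
    [0, 0, 0.104, 0.026, 0.03, 0.029, 1],
    [0, 0, 0.156, 0.039, 0.046, 0.044, 1],
    [0, 0, 0.208, 0.052, 0.061, 0.058, 1],
    [0, 0, 0.26, 0.065, 0.076, 0.072, 1],
    [0, 0, 0.312, 0.077, 0.091, 0.087, 1],
    [0, 0, 0.365, 0.09, 0.107, 0.102, 1],
    [0, 0, 0.417, 0.103, 0.122, 0.116, 1]
  ]
}}

```text
clock: 2.3
eef_pos: [631.3, 50.5, 139.3]
tcp_rot: [3.141, -0.001, 0.255]
contact_force: [0.8, 0.5, 0.1]
opening: -0.002
grasp_force: 0.0
```

{"op": "carry_out", "data": {
  "series": [
    [0, 0, 0.052, 0.018, -0.009, 0.014, 1],
    [0, 0, 0.104, 0.036, -0.017, 0.029, 1],
    [0, 0, 0.156, 0.054, -0.026, 0.044, 1],
    [0, 0, 0.208, 0.072, -0.035, 0.058, 1],
    [0, 0, 0.26, 0.09, -0.043, 0.072, 1],
    [0, 0, 0.312, 0.108, -0.052, 0.087, 1],
    [0, 0, 0.364, 0.126, -0.06, 0.102, 1],
    [0, 0, 0.416, 0.144, -0.069, 0.116, 1]
  ]
}}

```text
clock: 3.3
eef_pos: [661.7, 76.4, 110.3]
tcp_rot: [-3.141, -0.0, -1.052]
contact_force: [0.1, -0.4, 0.9]
opening: 0.003
grasp_force: 0.0
```

{"op": "carry_out", "data": {
  "series": [
    [0, 0, 0, 0, 0, 0.192, 1],
    [0, 0, 0, 0, 0, 0.192, 1],
    [0, 0, 0, 0, 0, 0.192, 1],
    [0, 0, 0, -0.036, 0.017, 0.192, 1],
    [0, 0, 0, -0.061, 0.029, 0.192, 1],
    [0, 0, 0, -0.075, 0.036, 0.192, 1],
    [0, 0, 0, -0.083, 0.039, 0.192, 1],
    [0, 0, 0, -0.086, 0.041, 0.192, 1]
  ]
}}

```text
clock: 4.3
eef_pos: [641.2, 90.3, 62.1]
tcp_rot: [-3.141, -0.0, -1.046]
contact_force: [0.2, -0.4, 0.5]
opening: 0.0
grasp_force: 0.0
```

```bash
python3 - <<'E'
from h import *
import cv2
s=r.sense();k=r.get_calibration("wrist")
a=r.grab_frame("wrist");
cv2.imwrite("pics/w2.png",cv2.resize(a,(800,600),interpolation=cv2.INTER_CUBIC)[:,:,::-1])
print(proj("wrist",[s['eef_pos'],[583.3,122.7,84.5]],k)*800/512)
E
```

```text
[[397.14594385 353.3405802 ]
 [486.4603551  515.87852446]]
```

View pics/w2.png

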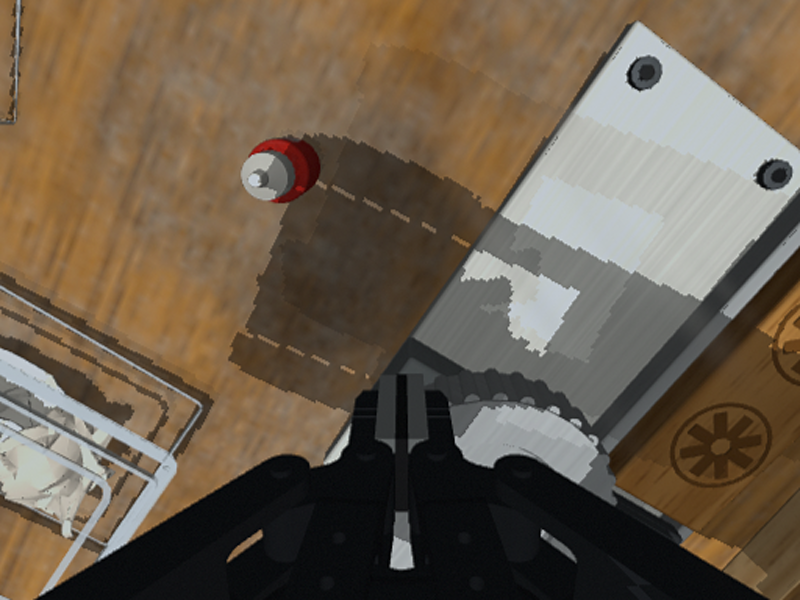

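The fingertip block is about 21 mm across the shut pads (px 380 to 424), so b is about 10, and it stands just off the knurls. I'll move in with b = 10.

```bash
python3 - <<'E'
from plan import *
rows([rim(-34.5,-60,q,b=10) for q in(51,50.3,49.6,49,48.5,48.5)])
E
```

```text
[[0, 0, 0.0, -0.0, 0.008, 0.0, 1], [0, 0, 0.0, -0.003, 0.009, 0.0, 1], [0, 0, 0.0, -0.005, 0.01, 0.0, 1], [0, 0, 0.0, -0.008, 0.011, 0.0, 1], [0, 0, 0.0, -0.009, 0.012, 0.0, 1], [0, 0, 0.0, -0.009, 0.012, 0.0, 1]]
cmd [637.5  90.6  62.  -59.9]
```

{"op": "carry_out", "data": {
  "series": [
    [0, 0, 0, 0, 0.008, 0, 1],
    [0, 0, 0, -0.003, 0.009, 0, 1],
    [0, 0, 0, -0.005, 0.01, 0, 1],
    [0, 0, 0, -0.008, 0.011, 0, 1],
    [0, 0, 0, -0.009, 0.012, 0, 1],
    [0, 0, 0, -0.009, 0.012, 0, 1]
  ]
}}

```text
clock: 5.1
eef_pos: [637.5, 90.6, 62.0]
tcp_rot: [-3.142, -0.0, -1.046]
contact_force: [0.3, 0.2, -0.4]
opening: 0.003
grasp_force: 0.0
```

```bash
cat >> plan.py <<'E'
def sweep(p0,p1,n,rho,b=10,p_start=-34.5):
    rows([rim(p,-60+(p-p_start)*316/360,rho,b=b) for p in np.linspace(p0,p1,n+1)[1:]])
E
python3 -c "
from plan import *
sweep(-34.5,0,5,47.5)"
```

```text
[[0, 0, -0.033, -0.019, -0.023, 0.0, 1], [0, 0, -0.067, -0.038, -0.045, 0.0, 1], [0, 0, -0.101, -0.059, -0.065, 0.0, 1], [0, 0, -0.134, -0.082, -0.083, 0.0, 1], [0, 0, -0.168, -0.106, -0.098, 0.0, 1]]
cmd [645.4 125.8  62.  -29.7]
```

{"op": "carry_out", "data": {
  "series": [
    [0, 0, -0.033, -0.019, -0.023, 0, 1],
    [0, 0, -0.067, -0.038, -0.045, 0, 1],
    [0, 0, -0.101, -0.059, -0.065, 0, 1],
    [0, 0, -0.134, -0.082, -0.083, 0, 1],
    [0, 0, -0.168, -0.106, -0.098, 0, 1]
  ]
}}

```text
clock: 5.72
eef_pos: [645.5, 126.1, 62.0]
tcp_rot: [-3.142, -0.0, -0.515]
contact_force: [-0.1, 0.3, -0.3]
opening: 0.002
grasp_force: 0.0
```

```bash
python3 - <<'E'
from h import *
import cv2
b=r.grab_frame("side")[195:320,200:325]
cv2.imwrite("pics/s2.png",cv2.resize(b,None,fx=4.6,fy=4.6,interpolation=cv2.INTER_CUBIC)[:,:,::-1])
E
```

```text
(no output)
```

View pics/s2.png

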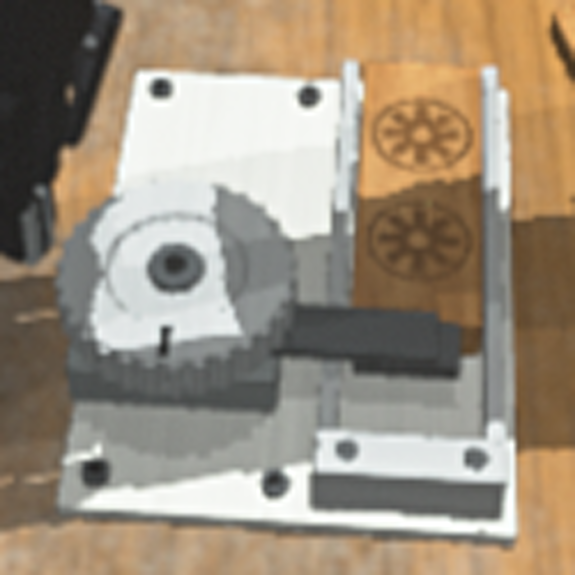

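The line has not moved. The tip (px 50,255) stands about 4 mm off the rim, so the tip is slimmer than I assumed. I'll step inwards.

```bash
python3 -c "
from plan import *
rows([rim(0,-29.7,q,b=10) for q in(46.5,45.5,44.8,44.2,43.6,43.6)])"
```

```text
[[0, 0, 0.0, -0.004, 0.002, 0.0, 1], [0, 0, 0.0, -0.008, 0.004, 0.0, 1], [0, 0, 0.0, -0.01, 0.005, 0.0, 1], [0, 0, 0.0, -0.012, 0.007, 0.0, 1], [0, 0, 0.0, -0.014, 0.008, 0.0, 1], [0, 0, 0.0, -0.014, 0.008, 0.0, 1]]
cmd [641.4 125.8  62.  -29.7]
```

{"op": "carry_out", "data": {
  "series": [
    [0, 0, 0, -0.004, 0.002, 0, 1],
    [0, 0, 0, -0.008, 0.004, 0, 1],
    [0, 0, 0, -0.01, 0.005, 0, 1],
    [0, 0, 0, -0.012, 0.007, 0, 1],
    [0, 0, 0, -0.014, 0.008, 0, 1],
    [0, 0, 0, -0.014, 0.008, 0, 1]
  ]
}}

```text
clock: 6.52
eef_pos: [641.4, 125.8, 62.0]
tcp_rot: [3.142, 0.0, -0.519]
contact_force: [0.2, 0.1, -0.4]
opening: 0.001
grasp_force: 0.0
```

{"op": "carry_out", "data": {
  "series": [
    [0, 0, 0, -0.003, 0.002, 0, 1],
    [0, 0, 0, -0.005, 0.003, 0, 1],
    [0, 0, 0, -0.007, 0.004, 0, 1],
    [0, 0, 0, -0.009, 0.005, 0, 1],
    [0, 0, 0, -0.009, 0.005, 0, 1]
  ]
}}

```text
clock: 7.15
eef_pos: [638.8, 125.9, 62.0]
tcp_rot: [3.142, -0.0, -0.518]
contact_force: [0.6, -0.3, -0.8]
opening: 0.003
grasp_force: 0.0
```

{"op": "carry_out", "data": {
  "series": [
    [0, 0, 0, -0.003, 0.002, 0, 1],
    [0, 0, 0, -0.005, 0.003, 0, 1],
    [0, 0, 0, -0.007, 0.004, 0, 1],
    [0, 0, 0, -0.007, 0.004, 0, 1]
  ]
}}

```text
clock: 7.65
eef_pos: [636.7, 125.8, 62.0]
tcp_rot: [3.142, 0.0, -0.518]
contact_force: [-0.2, 0.9, -0.0]
opening: -0.001
grasp_force: 0.0
```

```bash
python3 - <<'E'
from h import *
import cv2
s=r.sense();e=s['eef_pos']
ims=[]
for c,(r0,c0) in {"side":(205,165),"scene":(115,190)}.items():
  a=r.grab_frame(c)[r0:r0+75,c0:c0+70];ims.append(cv2.resize(a,None,fx=5.7,fy=5.7,interpolation=cv2.INTER_CUBIC))
  print(c,(proj(c,[e,e+[0,0,20],[583.3+50,122.7,82],[583.3,122.7,84.5]])-[c0,r0])*5.7)
cv2.imwrite("pics/t.png",np.hstack(ims)[:,:,::-1])
E
```

```text
side [[258.12495803 314.56021982]
 [252.92494304 276.90753915]
 [264.3136024  269.62769046]
 [414.13642016 267.65666407]]
scene [[263.87004553 203.63701592]
 [262.97246386 166.80472258]
 [261.84356212 171.96162413]
 [177.86871359 206.22622342]]
```

View pics/t.png

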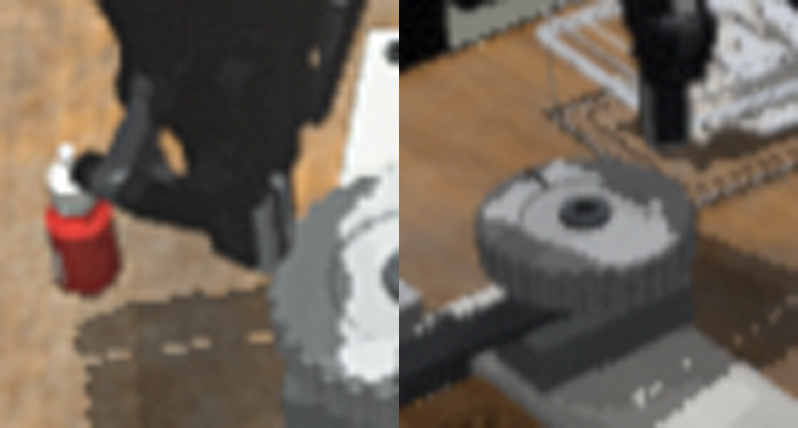

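The tip shows about 8 to 10 px above the stated TCP in both views, so the real fingertips end higher than the TCP. The finger is just above the wheel's rim height. I'll estimate the height offset.

```bash
python3 - <<'E'
from h import *
e=r.sense()['eef_pos']
for h in(0,10,15,20,25,30,35):
  q=e+[0,0,h]
  print(h,np.round((proj("side",[q])-[165,205])*5.7)[0],np.round((proj("scene",[q])-[190,115])*5.7)[0],np.round(proj("wrist",[q])*800/512)[0])
E
```

```text
0 [258. 315.] [264. 204.] [398. 352.]
10 [255. 296.] [263. 185.] [398. 363.]
15 [254. 286.] [263. 176.] [398. 370.]
20 [253. 277.] [263. 167.] [397. 376.]
25 [251. 267.] [263. 157.] [397. 383.]
30 [250. 258.] [263. 148.] [397. 391.]
35 [249. 248.] [262. 139.] [397. 399.]
```

```bash
sed -i 's/z=62,b=12/z=42,b=10/' plan.py; python3 -c "
from plan import *
save([636.8,125.8,62,-29.7])
rows([rim(0,-29.7,58,z=62)]*2+[rim(0,-29.7,58)]*2+[rim(0,-29.7,q) for q in (54,52,50.5,49.5)])"
```

```text
[[0, 0, -0.0, 0.066, -0.038, 0.0, 1], [0, 0, -0.0, 0.066, -0.038, 0.0, 1], [0, 0, -0.0, 0.066, -0.038, 0.08, 1], [0, 0, -0.0, 0.066, -0.038, 0.08, 1], [0, 0, -0.0, 0.052, -0.03, 0.08, 1], [0, 0, -0.0, 0.045, -0.026, 0.08, 1], [0, 0, -0.0, 0.04, -0.023, 0.08, 1], [0, 0, -0.0, 0.036, -0.021, 0.08, 1]]
cmd [647.2 125.9  42.  -29.7]
```

{"op": "carry_out", "data": {
  "series": [
    [0, 0, 0, 0.066, -0.038, 0, 1],
    [0, 0, 0, 0.066, -0.038, 0, 1],
    [0, 0, 0, 0.066, -0.038, 0.08, 1],
    [0, 0, 0, 0.066, -0.038, 0.08, 1],
    [0, 0, 0, 0.052, -0.03, 0.08, 1],
    [0, 0, 0, 0.045, -0.026, 0.08, 1],
    [0, 0, 0, 0.04, -0.023, 0.08, 1],
    [0, 0, 0, 0.036, -0.021, 0.08, 1]
  ]
}}

```text
clock: 8.75
eef_pos: [647.3, 126.0, 42.3]
tcp_rot: [-3.141, -0.0, -0.518]
contact_force: [0.1, -0.0, 0.1]
opening: -0.001
grasp_force: 0.0
```

{"op": "carry_out", "data": {
  "series": [
    [0, 0, 0, -0.003, 0.002, 0, 1],
    [0, 0, 0, -0.005, 0.003, 0, 1],
    [0, 0, 0, -0.006, 0.004, 0, 1],
    [0, 0, 0, -0.006, 0.004, 0, 1]
  ]
}}

```text
clock: 9.25
eef_pos: [645.4, 125.8, 42.0]
tcp_rot: [3.142, 0.0, -0.518]
contact_force: [-0.3, -0.4, -0.5]
opening: 0.001
grasp_force: 0.0
```

```bash
python3 -c "
from plan import *
save([645.4,125.9,42,-29.7])
sweep(0,24,4,47)"
```

```text
[[0, 0, -0.029, -0.017, -0.019, 0.0, 1], [0, 0, -0.058, -0.033, -0.038, 0.0, 1], [0, 0, -0.088, -0.051, -0.055, 0.0, 1], [0, 0, -0.117, -0.071, -0.07, 0.0, 1]]
cmd [638.7 149.9  42.   -8.6]
```

{"op": "carry_out", "data": {
  "series": [
    [0, 0, -0.029, -0.017, -0.019, 0, 1],
    [0, 0, -0.058, -0.033, -0.038, 0, 1],
    [0, 0, -0.088, -0.051, -0.055, 0, 1],
    [0, 0, -0.117, -0.071, -0.07, 0, 1]
  ]
}}

```text
clock: 9.75
eef_pos: [639.0, 149.8, 42.1]
tcp_rot: [3.141, -0.001, -0.148]
contact_force: [0.1, -1.3, 0.5]
opening: 0.002
grasp_force: 0.6
```

```bash
cat > ang.py <<'E'
# wheel line angle by unwrapping the wheel top in the side/scene view
from h import *
import cv2,sys
P=np.load("slide.npy")
A=np.radians(np.arange(0,360,1));R=np.arange(34,46,1.)
def ang(c):
    im=r.grab_frame(c).astype(np.float32).mean(2)
    L=np.array([[50-q*np.sin(t),55+q*np.cos(t),82] for t in A for q in R])  # t = anticlockwise from +y
    uv=proj(c,s2w(P,L)).astype(np.float32)
    v=cv2.remap(im,uv[:,0].reshape(1,-1),uv[:,1].reshape(1,-1),cv2.INTER_LINEAR).reshape(len(A),-1)
    m=v[:, :].mean(1);k=cv2.GaussianBlur(np.tile(m,3)[None],(0,0),12)[0][360:720]
    d=cv2.GaussianBlur(np.tile(m,3)[None],(0,0),2)[0][360:720]-k
    o=np.argsort(d)[:40];best=[]
    for i in o:
        if all(abs((i-j+180)%360-180)>15 for j,_ in best):best.append((int(i),round(float(d[i]))))
    return best[:3],im,uv
if __name__=="__main__":
    for c in("side","scene"):print(c,ang(c)[0])
    s=r.sense();print(s['clock'],np.round(s['eef_pos'],1),np.round(s['contact_force'],1))
E
python3 ang.py
```

```text
side [(23, -73), (47, -22), (317, -22)]
scene [(19, -25), (50, -9), (318, -8)]
9.85 [638.8 150.2  42. ] [ 0.4 -0.7 -0.6]
```

The gearing works: the line is at about 22° for the finger at 24°, with force under 1.5 N. I'll continue the stroke.

```bash
python3 -c "
from plan import *
sweep(24,104,8,47);sweep(104,184,8,47);sweep(184,254,7,47);sweep(254,325,7,47)"
```

```text
[[0, 0, -0.049, -0.027, -0.033, 0.0, 1], [0, 0, -0.097, -0.059, -0.06, 0.0, 1], [0, 0, -0.146, -0.095, -0.081, 0.0, 1], [0, 0, -0.195, -0.134, -0.097, 0.0, 1], [0, 0, -0.244, -0.175, -0.105, 0.0, 1], [0, 0, -0.293, -0.216, -0.106, 0.0, 1], [0, 0, -0.341, -0.258, -0.1, 0.0, 1], [0, 0, -0.39, -0.298, -0.087, 0.0, 1]]
cmd [568.3 182.6  42.   61.6]
[[0, 0, -0.049, -0.03, -0.028, 0.0, 1], [0, 0, -0.098, -0.065, -0.051, 0.0, 1], [0, 0, -0.146, -0.104, -0.068, 0.0, 1], [0, 0, -0.195, -0.144, -0.077, 0.0, 1], [0, 0, -0.244, -0.186, -0.08, 0.0, 1], [0, 0, -0.293, -0.228, -0.076, 0.0, 1], [0, 0, -0.341, -0.268, -0.065, 0.0, 1], [0, 0, -0.39, -0.306, -0.047, 0.0, 1]]
cmd [521.5 120.9  42.  131.8]
[[0, 0, -0.049, -0.034, -0.024, 0.0, 1], [0, 0, -0.098, -0.072, -0.041, 0.0, 1], [0, 0, -0.146, -0.112, -0.053, 0.0, 1], [0, 0, -0.195, -0.154, -0.057, 0.0, 1], [0, 0, -0.244, -0.195, -0.054, 0.0, 1], [0, 0, -0.293, -0.236, -0.044, 0.0, 1], [0, 0, -0.342, -0.274, -0.028, 0.0, 1]]
cmd [561.9  65.2  42.  193.3]
[[0, 0, -0.049, -0.037, -0.02, 0.0, 1], [0, 0, -0.098, -0.077, -0.033, 0.0, 1], [0, 0, -0.148, -0.118, -0.039, 0.0, 1], [0, 0, -0.197, -0.16, -0.038, 0.0, 1], [0, 0, -0.247, -0.201, -0.03, 0.0, 1], [0, 0, -0.296, -0.24, -0.015, 0.0, 1], [0, 0, -0.346, -0.276, 0.006, 0.0, 1]]
cmd [628.7  82.5  42.  255.6]
```

{"op": "carry_out", "data": {
  "series": [
    [0, 0, -0.049, -0.027, -0.033, 0, 1],
    [0, 0, -0.097, -0.059, -0.06, 0, 1],
    [0, 0, -0.146, -0.095, -0.081, 0, 1],
    [0, 0, -0.195, -0.134, -0.097, 0, 1],
    [0, 0, -0.244, -0.175, -0.105, 0, 1],
    [0, 0, -0.293, -0.216, -0.106, 0, 1],
    [0, 0, -0.341, -0.258, -0.1, 0, 1],
    [0, 0, -0.39, -0.298, -0.087, 0, 1]
  ]
}}

```text
clock: 10.85
eef_pos: [568.0, 182.5, 42.0]
tcp_rot: [-3.141, 0.0, 1.077]
contact_force: [0.1, 0.1, 0.3]
opening: 0.002
grasp_force: 0.0
```

```bash
python3 ang.py
```

```text
side [(260, -32), (3, -22), (50, -21)]
scene [(105, -19), (289, -17), (43, -9)]
10.95 [567.3 182.2  41.9] [-0.3 -0.2  0.8]
```

{"op": "carry_out", "data": {
  "series": [
    [0, 0, -0.049, -0.03, -0.028, 0, 1],
    [0, 0, -0.098, -0.065, -0.051, 0, 1],
    [0, 0, -0.146, -0.104, -0.068, 0, 1],
    [0, 0, -0.195, -0.144, -0.077, 0, 1],
    [0, 0, -0.244, -0.186, -0.08, 0, 1],
    [0, 0, -0.293, -0.228, -0.076, 0, 1],
    [0, 0, -0.341, -0.268, -0.065, 0, 1],
    [0, 0, -0.39, -0.306, -0.047, 0, 1]
  ]
}}

```text
clock: 11.95
eef_pos: [522.0, 120.5, 42.1]
tcp_rot: [3.141, 0.0, 2.299]
contact_force: [-0.5, 0.0, 0.1]
opening: 0.001
grasp_force: 0.0
```

```bash
python3 ang.py
```

```text
side [(70, -37), (19, -25), (196, -22)]
scene [(21, -14), (198, -14), (42, -8)]
12.05 [521.9 120.1  42.1] [0.6 0.  0.1]
```

```bash
cat > ang2.py <<'E'
from ang import *
def line(c):
    im=r.grab_frame(c).astype(np.float32).mean(2)
    L=np.array([[50-q*np.sin(t),55+q*np.cos(t),82] for t in A for q in np.arange(38,43.)])
    uv=proj(c,s2w(P,L)).astype(np.float32)
    m=cv2.remap(im,uv[:,0].reshape(1,-1),uv[:,1].reshape(1,-1),cv2.INTER_LINEAR).reshape(360,-1).mean(1)
    ratio=m/np.minimum(np.maximum(np.roll(m,9),np.roll(m,7)),np.maximum(np.roll(m,-9),np.roll(m,-7)))
    out=[]
    for i in np.argsort(ratio):
        if all(abs((i-j[0]+180)%360-180)>15 for j in out):out.append((int(i),round(float(ratio[i]),2),int(m[i])))
        if len(out)==4:break
    return out
if __name__=="__main__":
    for c in("side","scene"):print(c,line(c))
E
python3 ang2.py
```

```text
side [(70, 0.47, 58), (172, 0.8, 63), (120, 0.94, 42), (195, 0.97, 140)]
scene [(44, 0.78, 24), (161, 0.92, 91), (177, 0.94, 92), (107, 0.99, 83)]
```

The line reads 70° in the side view with strong contrast, so the finger lost the knurls near there. I'll re-engage deeper.

```bash
python3 -c "
from plan import *
save([521.5,120.9,42,131.8])
sweep(184,204,4,45)"
```

```text
[[0, 0, -0.024, -0.021, -0.006, 0.0, 1], [0, 0, -0.049, -0.038, -0.017, 0.0, 1], [0, 0, -0.073, -0.056, -0.026, 0.0, 1], [0, 0, -0.097, -0.075, -0.034, 0.0, 1]]
cmd [527.7 101.3  42.  149.3]
```

{"op": "carry_out", "data": {
  "series": [
    [0, 0, -0.024, -0.021, -0.006, 0, 1],
    [0, 0, -0.049, -0.038, -0.017, 0, 1],
    [0, 0, -0.073, -0.056, -0.026, 0, 1],
    [0, 0, -0.097, -0.075, -0.034, 0, 1]
  ]
}}

```text
clock: 12.65
eef_pos: [527.6, 101.7, 41.9]
tcp_rot: [3.142, -0.001, 2.602]
contact_force: [-1.6, 1.1, 0.3]
opening: 0.001
grasp_force: 0.6
```

```bash
python3 ang2.py
```

```text
side [(78, 0.49, 59), (191, 0.97, 140), (58, 0.98, 123), (10, 0.98, 137)]
scene [(351, 0.52, 28), (43, 0.76, 9), (70, 0.92, 15), (92, 0.92, 16)]
```

```bash
sed -i 's/\[0,:2\]$/[0,:2]+[1,0]/' plan.py; python3 -c "
from plan import *
print(AX);sweep(204,267,7,45);sweep(267,325,6,45)"
```

```text
[584.2731167  122.66667827]
[[0, 0, -0.044, -0.033, -0.018, 0.0, 1], [0, 0, -0.088, -0.066, -0.033, 0.0, 1], [0, 0, -0.132, -0.101, -0.043, 0.0, 1], [0, 0, -0.176, -0.137, -0.048, 0.0, 1], [0, 0, -0.22, -0.173, -0.047, 0.0, 1], [0, 0, -0.264, -0.208, -0.041, 0.0, 1], [0, 0, -0.308, -0.243, -0.029, 0.0, 1]]
cmd [576.2  64.   42.  204.7]
[[0, 0, -0.047, -0.034, -0.017, 0.0, 1], [0, 0, -0.094, -0.071, -0.029, 0.0, 1], [0, 0, -0.141, -0.109, -0.035, 0.0, 1], [0, 0, -0.188, -0.148, -0.035, 0.0, 1], [0, 0, -0.235, -0.185, -0.028, 0.0, 1], [0, 0, -0.283, -0.222, -0.015, 0.0, 1]]
cmd [628.2  83.8  42.  255.6]
```

{"op": "carry_out", "data": {
  "series": [
    [0, 0, -0.044, -0.033, -0.018, 0, 1],
    [0, 0, -0.088, -0.066, -0.033, 0, 1],
    [0, 0, -0.132, -0.101, -0.043, 0, 1],
    [0, 0, -0.176, -0.137, -0.048, 0, 1],
    [0, 0, -0.22, -0.173, -0.047, 0, 1],
    [0, 0, -0.264, -0.208, -0.041, 0, 1],
    [0, 0, -0.308, -0.243, -0.029, 0, 1]
  ]
}}

```text
clock: 13.62
eef_pos: [575.8, 63.3, 41.9]
tcp_rot: [-3.141, -0.002, -2.712]
contact_force: [-2.1, -4.5, 2.1]
opening: 0.0
grasp_force: 2.5
```

```bash
python3 ang2.py
```

```text
side [(139, 0.48, 58), (106, 0.99, 141), (182, 0.99, 124), (317, 0.99, 228)]
scene [(145, 0.49, 41), (175, 0.57, 35), (191, 0.71, 43), (285, 0.82, 12)]
```

{"op": "carry_out", "data": {
  "series": [
    [0, 0, -0.047, -0.034, -0.017, 0, 1],
    [0, 0, -0.094, -0.071, -0.029, 0, 1],
    [0, 0, -0.141, -0.109, -0.035, 0, 1],
    [0, 0, -0.188, -0.148, -0.035, 0, 1],
    [0, 0, -0.235, -0.185, -0.028, 0, 1],
    [0, 0, -0.283, -0.222, -0.015, 0, 1]
  ]
}}

```text
clock: 14.48
eef_pos: [629.4, 83.6, 42.2]
tcp_rot: [-3.14, -0.0, -1.823]
contact_force: [1.4, -3.5, -0.3]
opening: -0.003
grasp_force: 1.9
```

```bash
python3 ang2.py
```

```text
side [(198, 0.46, 56), (168, 0.97, 181), (308, 0.98, 142), (289, 0.99, 143)]
scene [(208, 0.78, 65), (126, 0.93, 93), (172, 0.97, 144), (301, 0.98, 102)]
```

Gear tracking is good: 78 to 139 to 198°. I'll back off and rewind the wrist.

```bash
python3 -c "
from plan import *
g=rim(325,255.6,72);rows([g]+[[g[0],g[1],42,255.6-10.3*i] for i in range(1,8)])
x=load()
for k,n in((0,8),(1,8),(2,8)):
  x=load();g=rim(-34.5,-60,66);T=interp(g,24-8*k);rows(T[:8])
sweep2=[rim(p,-60+(p+34.5)*316/360,q) for p,q in((-34.5,56),(-34.5,51),(-30,48),(-25,46.5),(-18,45),(-9,45),(0,45),(9,45))]
rows(sweep2)"
```

```text
[[0, 0, 0.0, 0.038, -0.101, 0.0, 1], [0, 0, 0.057, 0.038, -0.101, 0.0, 1], [0, 0, 0.115, 0.038, -0.101, 0.0, 1], [0, 0, 0.172, 0.038, -0.101, 0.0, 1], [0, 0, 0.229, 0.038, -0.101, 0.0, 1], [0, 0, 0.286, 0.038, -0.101, 0.0, 1], [0, 0, 0.344, 0.038, -0.101, 0.0, 1], [0, 0, 0.401, 0.038, -0.101, 0.0, 1]]
cmd [650.3  68.3  42.  183.5]
[[0, 0, 0.056, -0.001, 0.002, 0.0, 1], [0, 0, 0.113, -0.001, 0.004, 0.0, 1], [0, 0, 0.169, -0.002, 0.006, 0.0, 1], [0, 0, 0.225, -0.002, 0.008, 0.0, 1], [0, 0, 0.282, -0.003, 0.01, 0.0, 1], [0, 0, 0.338, -0.003, 0.012, 0.0, 1], [0, 0, 0.394, -0.004, 0.014, 0.0, 1], [0, 0, 0.451, -0.004, 0.016, 0.0, 1]]
cmd [651.   72.3  42.  102.3]
[[0, 0, 0.056, 0.002, 0.001, 0.0, 1], [0, 0, 0.113, 0.004, 0.002, 0.0, 1], [0, 0, 0.169, 0.006, 0.003, 0.0, 1], [0, 0, 0.225, 0.008, 0.004, 0.0, 1], [0, 0, 0.282, 0.01, 0.004, 0.0, 1], [0, 0, 0.338, 0.012, 0.005, 0.0, 1], [0, 0, 0.394, 0.014, 0.006, 0.0, 1], [0, 0, 0.451, 0.016, 0.007, 0.0, 1]]
cmd [651.9  76.6  42.   21.1]
[[0, 0, 0.056, 0.001, -0.002, 0.0, 1], [0, 0, 0.113, 0.002, -0.004, 0.0, 1], [0, 0, 0.169, 0.004, -0.005, 0.0, 1], [0, 0, 0.225, 0.005, -0.007, 0.0, 1], [0, 0, 0.282, 0.006, -0.009, 0.0, 1], [0, 0, 0.338, 0.007, -0.011, 0.0, 1], [0, 0, 0.394, 0.008, -0.012, 0.0, 1], [0, 0, 0.451, 0.009, -0.014, 0.0, 1]]
cmd [652.7  80.7  42.  -60.1]
[[0, 0, -0.0, -0.036, 0.017, 0.0, 1], [0, 0, -0.0, -0.054, 0.025, 0.0, 1], [0, 0, -0.022, -0.075, 0.014, 0.0, 1], [0, 0, -0.047, -0.092, 0.001, 0.0, 1], [0, 0, -0.081, -0.116, -0.017, 0.0, 1], [0, 0, -0.125, -0.144, -0.04, 0.0, 1], [0, 0, -0.169, -0.175, -0.059, 0.0, 1], [0, 0, -0.213, -0.208, -0.073, 0.0, 1]]
cmd [642.6 134.9  42.  -21.7]
```

{"op": "carry_out", "data": {
  "series": [
    [0, 0, 0, 0.038, -0.101, 0, 1],
    [0, 0, 0.057, 0.038, -0.101, 0, 1],
    [0, 0, 0.115, 0.038, -0.101, 0, 1],
    [0, 0, 0.172, 0.038, -0.101, 0, 1],
    [0, 0, 0.229, 0.038, -0.101, 0, 1],
    [0, 0, 0.286, 0.038, -0.101, 0, 1],
    [0, 0, 0.344, 0.038, -0.101, 0, 1],
    [0, 0, 0.401, 0.038, -0.101, 0, 1]
  ]
}}

```text
clock: 15.58
eef_pos: [649.5, 68.5, 41.8]
tcp_rot: [3.141, -0.001, -3.096]
contact_force: [-0.2, 0.1, 0.2]
opening: 0.002
grasp_force: 0.0
```

{"op": "carry_out", "data": {
  "series": [
    [0, 0, 0.056, -0.001, 0.002, 0, 1],
    [0, 0, 0.113, -0.001, 0.004, 0, 1],
    [0, 0, 0.169, -0.002, 0.006, 0, 1],
    [0, 0, 0.225, -0.002, 0.008, 0, 1],
    [0, 0, 0.282, -0.003, 0.01, 0, 1],
    [0, 0, 0.338, -0.003, 0.012, 0, 1],
    [0, 0, 0.394, -0.004, 0.014, 0, 1],
    [0, 0, 0.451, -0.004, 0.016, 0, 1]
  ]
}}

```text
clock: 16.58
eef_pos: [650.3, 72.6, 41.8]
tcp_rot: [-3.141, -0.0, 1.771]
contact_force: [-0.3, -0.3, 0.1]
opening: 0.003
grasp_force: 0.0
```

{"op": "carry_out", "data": {
  "series": [
    [0, 0, 0.056, 0.002, 0.001, 0, 1],
    [0, 0, 0.113, 0.004, 0.002, 0, 1],
    [0, 0, 0.169, 0.006, 0.003, 0, 1],
    [0, 0, 0.225, 0.008, 0.004, 0, 1],
    [0, 0, 0.282, 0.01, 0.004, 0, 1],
    [0, 0, 0.338, 0.012, 0.005, 0, 1],
    [0, 0, 0.394, 0.014, 0.006, 0, 1],
    [0, 0, 0.451, 0.016, 0.007, 0, 1]
  ]
}}

```text
clock: 17.58
eef_pos: [651.2, 76.9, 41.8]
tcp_rot: [-3.141, 0.001, 0.354]
contact_force: [0.7, -0.0, 0.1]
opening: 0.004
grasp_force: 0.0
```

{"op": "carry_out", "data": {
  "series": [
    [0, 0, 0.056, 0.001, -0.002, 0, 1],
    [0, 0, 0.113, 0.002, -0.004, 0, 1],
    [0, 0, 0.169, 0.004, -0.005, 0, 1],
    [0, 0, 0.225, 0.005, -0.007, 0, 1],
    [0, 0, 0.282, 0.006, -0.009, 0, 1],
    [0, 0, 0.338, 0.007, -0.011, 0, 1],
    [0, 0, 0.394, 0.008, -0.012, 0, 1],
    [0, 0, 0.451, 0.009, -0.014, 0, 1]
  ]
}}

```text
clock: 18.58
eef_pos: [652.0, 80.9, 41.8]
tcp_rot: [3.141, 0.001, -1.063]
contact_force: [0.0, 0.0, 1.0]
opening: -0.002
grasp_force: 0.0
```

{"op": "carry_out", "data": {
  "series": [
    [0, 0, 0, -0.036, 0.017, 0, 1],
    [0, 0, 0, -0.054, 0.025, 0, 1],
    [0, 0, -0.022, -0.075, 0.014, 0, 1],
    [0, 0, -0.047, -0.092, 0.001, 0, 1],
    [0, 0, -0.081, -0.116, -0.017, 0, 1],
    [0, 0, -0.125, -0.144, -0.04, 0, 1],
    [0, 0, -0.169, -0.175, -0.059, 0, 1],
    [0, 0, -0.213, -0.208, -0.073, 0, 1]
  ]
}}

```text
clock: 19.58
eef_pos: [644.8, 135.4, 42.5]
tcp_rot: [-3.139, -0.004, -0.374]
contact_force: [7.2, -0.8, -3.9]
opening: 0.002
grasp_force: 3.4
```

```bash
python3 ang2.py; python3 -c "
from plan import *
sweep(9,81,8,45);sweep(81,161,8,45)"
```

```text
side [(242, 0.44, 82), (264, 0.96, 121), (188, 0.97, 218), (44, 0.97, 139)]
scene [(249, 0.78, 97), (193, 0.94, 145), (291, 0.97, 85), (122, 0.98, 84)]
[[0, 0, -0.043, -0.022, -0.029, 0.0, 1], [0, 0, -0.087, -0.048, -0.054, 0.0, 1], [0, 0, -0.131, -0.078, -0.075, 0.0, 1], [0, 0, -0.175, -0.111, -0.091, 0.0, 1], [0, 0, -0.219, -0.146, -0.102, 0.0, 1], [0, 0, -0.263, -0.182, -0.107, 0.0, 1], [0, 0, -0.307, -0.218, -0.107, 0.0, 1], [0, 0, -0.351, -0.254, -0.101, 0.0, 1]]
cmd [593.  181.8  42.   41.4]
[[0, 0, -0.048, -0.029, -0.029, 0.0, 1], [0, 0, -0.097, -0.062, -0.052, 0.0, 1], [0, 0, -0.146, -0.098, -0.07, 0.0, 1], [0, 0, -0.195, -0.137, -0.081, 0.0, 1], [0, 0, -0.244, -0.177, -0.085, 0.0, 1], [0, 0, -0.292, -0.218, -0.082, 0.0, 1], [0, 0, -0.341, -0.257, -0.073, 0.0, 1], [0, 0, -0.39, -0.294, -0.057, 0.0, 1]]
cmd [528.4 143.9  42.  111.6]
```

{"op": "carry_out", "data": {
  "series": [
    [0, 0, -0.043, -0.022, -0.029, 0, 1],
    [0, 0, -0.087, -0.048, -0.054, 0, 1],
    [0, 0, -0.131, -0.078, -0.075, 0, 1],
    [0, 0, -0.175, -0.111, -0.091, 0, 1],
    [0, 0, -0.219, -0.146, -0.102, 0, 1],
    [0, 0, -0.263, -0.182, -0.107, 0, 1],
    [0, 0, -0.307, -0.218, -0.107, 0, 1],
    [0, 0, -0.351, -0.254, -0.101, 0, 1]
  ]
}}

```text
clock: 20.68
eef_pos: [593.2, 183.1, 42.2]
tcp_rot: [3.142, -0.002, 0.728]
contact_force: [1.3, 3.7, -1.4]
opening: 0.0
grasp_force: 1.9
```

```bash
python3 ang2.py
```

```text
side [(45, 0.65, 54), (21, 0.66, 52), (162, 0.91, 37), (294, 0.92, 33)]
scene [(316, 0.56, 46), (108, 0.89, 96), (359, 0.97, 82), (179, 0.99, 153)]
```

{"op": "carry_out", "data": {
  "series": [
    [0, 0, -0.048, -0.029, -0.029, 0, 1],
    [0, 0, -0.097, -0.062, -0.052, 0, 1],
    [0, 0, -0.146, -0.098, -0.07, 0, 1],
    [0, 0, -0.195, -0.137, -0.081, 0, 1],
    [0, 0, -0.244, -0.177, -0.085, 0, 1],
    [0, 0, -0.292, -0.218, -0.082, 0, 1],
    [0, 0, -0.341, -0.257, -0.073, 0, 1],
    [0, 0, -0.39, -0.294, -0.057, 0, 1]
  ]
}}

```text
clock: 21.78
eef_pos: [527.5, 143.7, 41.9]
tcp_rot: [-3.14, -0.001, 1.95]
contact_force: [-1.1, 2.1, -1.1]
opening: -0.001
grasp_force: 0.8
```

```bash
python3 ang2.py; python3 -c "
from plan import *
sweep(161,241,8,45);sweep(241,325,8,45)"
```

```text
side [(34, 0.43, 53), (167, 0.8, 60), (191, 0.8, 61), (93, 0.92, 41)]
scene [(31, 0.79, 59), (108, 0.98, 84), (145, 0.99, 85), (316, 0.99, 165)]
[[0, 0, -0.049, -0.032, -0.025, 0.0, 1], [0, 0, -0.097, -0.068, -0.044, 0.0, 1], [0, 0, -0.146, -0.106, -0.056, 0.0, 1], [0, 0, -0.195, -0.146, -0.062, 0.0, 1], [0, 0, -0.244, -0.187, -0.061, 0.0, 1], [0, 0, -0.292, -0.226, -0.053, 0.0, 1], [0, 0, -0.341, -0.264, -0.038, 0.0, 1], [0, 0, -0.39, -0.298, -0.018, 0.0, 1]]
cmd [551.7  73.   42.  181.8]
[[0, 0, -0.051, -0.037, -0.021, 0.0, 1], [0, 0, -0.102, -0.077, -0.035, 0.0, 1], [0, 0, -0.154, -0.118, -0.041, 0.0, 1], [0, 0, -0.205, -0.16, -0.041, 0.0, 1], [0, 0, -0.256, -0.201, -0.032, 0.0, 1], [0, 0, -0.307, -0.24, -0.017, 0.0, 1], [0, 0, -0.358, -0.276, 0.005, 0.0, 1], [0, 0, -0.41, -0.307, 0.033, 0.0, 1]]
cmd [628.2  83.7  42.  255.6]
```

{"op": "carry_out", "data": {
  "series": [
    [0, 0, -0.049, -0.032, -0.025, 0, 1],
    [0, 0, -0.097, -0.068, -0.044, 0, 1],
    [0, 0, -0.146, -0.106, -0.056, 0, 1],
    [0, 0, -0.195, -0.146, -0.062, 0, 1],
    [0, 0, -0.244, -0.187, -0.061, 0, 1],
    [0, 0, -0.292, -0.226, -0.053, 0, 1],
    [0, 0, -0.341, -0.264, -0.038, 0, 1],
    [0, 0, -0.39, -0.298, -0.018, 0, 1]
  ]
}}

```text
clock: 22.88
eef_pos: [551.3, 72.5, 41.9]
tcp_rot: [-3.141, -0.001, -3.111]
contact_force: [-2.5, 0.2, 1.7]
opening: 0.003
grasp_force: 1.4
```

```bash
python3 ang2.py
```

```text
side [(103, 0.48, 59), (69, 0.98, 140), (216, 0.99, 143), (143, 0.99, 126)]
scene [(166, 0.62, 13), (142, 0.67, 40), (106, 0.7, 55), (328, 0.84, 12)]
```

{"op": "carry_out", "data": {
  "series": [
    [0, 0, -0.051, -0.037, -0.021, 0, 1],
    [0, 0, -0.102, -0.077, -0.035, 0, 1],
    [0, 0, -0.154, -0.118, -0.041, 0, 1],
    [0, 0, -0.205, -0.16, -0.041, 0, 1],
    [0, 0, -0.256, -0.201, -0.032, 0, 1],
    [0, 0, -0.307, -0.24, -0.017, 0, 1],
    [0, 0, -0.358, -0.276, 0.005, 0, 1],
    [0, 0, -0.41, -0.307, 0.033, 0, 1]
  ]
}}

```text
clock: 23.98
eef_pos: [629.0, 83.6, 42.2]
tcp_rot: [-3.14, -0.0, -1.825]
contact_force: [0.0, -2.5, 0.5]
opening: -0.003
grasp_force: 1.6
```

```bash
python3 ang2.py; python3 -c "
from plan import *
g=rim(325,255.6,72);rows([g]+[[g[0],g[1],42,255.6-10.3*i] for i in range(1,8)])"
```

```text
side [(187, 0.49, 71), (168, 0.95, 180), (207, 0.97, 122), (111, 0.98, 141)]
scene [(195, 0.66, 61), (124, 0.93, 93), (172, 0.97, 143), (346, 0.98, 169)]
[[0, 0, 0.0, 0.038, -0.101, 0.0, 1], [0, 0, 0.057, 0.038, -0.101, 0.0, 1], [0, 0, 0.115, 0.038, -0.101, 0.0, 1], [0, 0, 0.172, 0.038, -0.101, 0.0, 1], [0, 0, 0.229, 0.038, -0.101, 0.0, 1], [0, 0, 0.286, 0.038, -0.101, 0.0, 1], [0, 0, 0.344, 0.038, -0.101, 0.0, 1], [0, 0, 0.401, 0.038, -0.101, 0.0, 1]]
cmd [650.3  68.2  42.  183.5]
```

The wheel is at about 547°, with 173° left. I'll rewind with the same numbers as before, then do the last partial stroke.

{"op": "carry_out", "data": {
  "series": [
    [0, 0, 0, 0.038, -0.101, 0, 1],
    [0, 0, 0.057, 0.038, -0.101, 0, 1],
    [0, 0, 0.115, 0.038, -0.101, 0, 1],
    [0, 0, 0.172, 0.038, -0.101, 0, 1],
    [0, 0, 0.229, 0.038, -0.101, 0, 1],
    [0, 0, 0.286, 0.038, -0.101, 0, 1],
    [0, 0, 0.344, 0.038, -0.101, 0, 1],
    [0, 0, 0.401, 0.038, -0.101, 0, 1]
  ]
}}

```text
clock: 25.08
eef_pos: [649.7, 68.2, 41.9]
tcp_rot: [3.141, -0.0, -3.097]
contact_force: [-0.2, 0.6, 1.2]
opening: -0.0
grasp_force: 0.0
```

{"op": "carry_out", "data": {
  "series": [
    [0, 0, 0.056, -0.001, 0.002, 0, 1],
    [0, 0, 0.113, -0.001, 0.004, 0, 1],
    [0, 0, 0.169, -0.002, 0.006, 0, 1],
    [0, 0, 0.225, -0.002, 0.008, 0, 1],
    [0, 0, 0.282, -0.003, 0.01, 0, 1],
    [0, 0, 0.338, -0.003, 0.012, 0, 1],
    [0, 0, 0.394, -0.004, 0.014, 0, 1],
    [0, 0, 0.451, -0.004, 0.016, 0, 1]
  ]
}}

```text
clock: 26.08
eef_pos: [650.5, 72.3, 41.9]
tcp_rot: [-3.141, -0.0, 1.769]
contact_force: [0.5, 0.6, -0.7]
opening: -0.001
grasp_force: 0.0
```

{"op": "carry_out", "data": {
  "series": [
    [0, 0, 0.056, 0.002, 0.001, 0, 1],
    [0, 0, 0.113, 0.004, 0.002, 0, 1],
    [0, 0, 0.169, 0.006, 0.003, 0, 1],
    [0, 0, 0.225, 0.008, 0.004, 0, 1],
    [0, 0, 0.282, 0.01, 0.004, 0, 1],
    [0, 0, 0.338, 0.012, 0.005, 0, 1],
    [0, 0, 0.394, 0.014, 0.006, 0, 1],
    [0, 0, 0.451, 0.016, 0.007, 0, 1]
  ]
}}

```text
clock: 27.08
eef_pos: [651.3, 76.6, 41.9]
tcp_rot: [-3.141, 0.0, 0.352]
contact_force: [0.0, -0.1, 0.9]
opening: 0.0
grasp_force: 0.0
```

{"op": "carry_out", "data": {
  "series": [
    [0, 0, 0.056, 0.001, -0.002, 0, 1],
    [0, 0, 0.113, 0.002, -0.004, 0, 1],
    [0, 0, 0.169, 0.004, -0.005, 0, 1],
    [0, 0, 0.225, 0.005, -0.007, 0, 1],
    [0, 0, 0.282, 0.006, -0.009, 0, 1],
    [0, 0, 0.338, 0.007, -0.011, 0, 1],
    [0, 0, 0.394, 0.008, -0.012, 0, 1],
    [0, 0, 0.451, 0.009, -0.014, 0, 1]
  ]
}}

```text
clock: 28.08
eef_pos: [652.2, 80.6, 41.9]
tcp_rot: [3.141, 0.0, -1.064]
contact_force: [-0.1, -0.3, 0.2]
opening: 0.001
grasp_force: 0.0
```

{"op": "carry_out", "data": {
  "series": [
    [0, 0, 0, -0.036, 0.017, 0, 1],
    [0, 0, 0, -0.054, 0.025, 0, 1],
    [0, 0, -0.022, -0.075, 0.014, 0, 1],
    [0, 0, -0.047, -0.092, 0.001, 0, 1],
    [0, 0, -0.081, -0.116, -0.017, 0, 1],
    [0, 0, -0.125, -0.144, -0.04, 0, 1],
    [0, 0, -0.169, -0.175, -0.059, 0, 1],
    [0, 0, -0.213, -0.208, -0.073, 0, 1]
  ]
}}

```text
clock: 29.08
eef_pos: [645.0, 135.3, 42.6]
tcp_rot: [-3.139, -0.005, -0.375]
contact_force: [7.8, 0.4, -4.1]
opening: -0.004
grasp_force: 3.4
```

```bash
python3 ang2.py; python3 -c "
from plan import *
save([642.6,134.9,42,-21.7])
sweep(9,81,8,45)"
```

```text
side [(231, 0.41, 87), (191, 0.95, 215), (162, 0.98, 138), (69, 0.98, 123)]
scene [(237, 0.7, 98), (193, 0.93, 145), (291, 0.97, 85), (122, 0.99, 84)]
[[0, 0, -0.043, -0.022, -0.029, 0.0, 1], [0, 0, -0.087, -0.048, -0.054, 0.0, 1], [0, 0, -0.131, -0.078, -0.075, 0.0, 1], [0, 0, -0.175, -0.111, -0.091, 0.0, 1], [0, 0, -0.219, -0.146, -0.102, 0.0, 1], [0, 0, -0.263, -0.182, -0.107, 0.0, 1], [0, 0, -0.307, -0.218, -0.107, 0.0, 1], [0, 0, -0.35, -0.254, -0.101, 0.0, 1]]
cmd [592.9 181.8  42.   41.3]
```

{"op": "carry_out", "data": {
  "series": [
    [0, 0, -0.043, -0.022, -0.029, 0, 1],
    [0, 0, -0.087, -0.048, -0.054, 0, 1],
    [0, 0, -0.131, -0.078, -0.075, 0, 1],
    [0, 0, -0.175, -0.111, -0.091, 0, 1],
    [0, 0, -0.219, -0.146, -0.102, 0, 1],
    [0, 0, -0.263, -0.182, -0.107, 0, 1],
    [0, 0, -0.307, -0.218, -0.107, 0, 1],
    [0, 0, -0.35, -0.254, -0.101, 0, 1]
  ]
}}

```text
clock: 30.18
eef_pos: [593.2, 183.0, 42.2]
tcp_rot: [3.142, -0.002, 0.725]
contact_force: [2.2, 3.1, -1.8]
opening: -0.003
grasp_force: 2.1
```

```bash
python3 ang2.py; python3 -c "
from plan import *
sweep(81,131,7,45)"
```

```text
side [(45, 0.63, 52), (21, 0.67, 51), (163, 0.93, 38), (298, 0.96, 34)]
scene [(302, 0.55, 45), (108, 0.86, 95), (352, 0.98, 83), (165, 0.99, 152)]
[[0, 0, -0.035, -0.02, -0.021, 0.0, 1], [0, 0, -0.07, -0.042, -0.039, 0.0, 1], [0, 0, -0.105, -0.067, -0.055, 0.0, 1], [0, 0, -0.14, -0.093, -0.067, 0.0, 1], [0, 0, -0.175, -0.12, -0.076, 0.0, 1], [0, 0, -0.209, -0.149, -0.082, 0.0, 1], [0, 0, -0.244, -0.177, -0.084, 0.0, 1]]
cmd [545.8 168.4  42.   85.2]
```

{"op": "carry_out", "data": {
  "series": [
    [0, 0, -0.035, -0.02, -0.021, 0, 1],
    [0, 0, -0.07, -0.042, -0.039, 0, 1],
    [0, 0, -0.105, -0.067, -0.055, 0, 1],
    [0, 0, -0.14, -0.093, -0.067, 0, 1],
    [0, 0, -0.175, -0.12, -0.076, 0, 1],
    [0, 0, -0.209, -0.149, -0.082, 0, 1],
    [0, 0, -0.244, -0.177, -0.084, 0, 1]
  ]
}}

```text
clock: 31.15
eef_pos: [545.2, 168.6, 42.0]
tcp_rot: [-3.141, -0.0, 1.487]
contact_force: [-1.1, 3.2, -1.4]
opening: -0.001
grasp_force: 1.4
```

```bash
python3 ang2.py; python3 -c "
from plan import *
sweep(131,137,2,45)"
```

```text
side [(354, 0.39, 47), (232, 0.77, 48), (285, 0.93, 144), (302, 0.94, 146)]
scene [(351, 0.61, 50), (291, 0.87, 104), (110, 0.95, 84), (160, 0.98, 151)]
[[0, 0, -0.015, -0.009, -0.009, 0.0, 1], [0, 0, -0.03, -0.018, -0.017, 0.0, 1]]
cmd [541.2 164.3  42.   90.6]
```

```bash
python3 - <<'E'
from h import *
P=np.load("slide.npy")
for t in(-4,-2,0,2,4):
  a=np.radians(t);print(t,((proj("side",s2w(P,[[50-q*np.sin(a),55+q*np.cos(a),82] for q in(36,44)]))-[200,195])*4.6).round().tolist())
import json;json.dump([545.8,168.4,42,85.2],open("cmd.json","w"))
from plan import *
sweep(131,136,2,45)
E
```

```text
-4 [[157.0, 336.0], [154.0, 353.0]]
-2 [[161.0, 337.0], [158.0, 353.0]]
0 [[164.0, 337.0], [161.0, 353.0]]
2 [[167.0, 337.0], [165.0, 353.0]]
4 [[170.0, 337.0], [169.0, 353.0]]
[[0, 0, -0.013, -0.007, -0.007, 0.0, 1], [0, 0, -0.025, -0.015, -0.014, 0.0, 1]]
cmd [542.  165.   42.   89.7]
```

{"op": "carry_out", "data": {
  "series": [
    [0, 0, -0.013, -0.007, -0.007, 0, 1],
    [0, 0, -0.025, -0.015, -0.014, 0, 1],
    [0, 0, -0.025, -0.015, -0.014, 0, 1]
  ]
}}

```text
clock: 31.62
eef_pos: [541.7, 165.0, 41.9]
tcp_rot: [-3.141, -0.0, 1.561]
contact_force: [-1.2, 2.5, -0.1]
opening: -0.001
grasp_force: 1.5
```

```bash
python3 ang2.py; python3 -c "
from plan import *
th=load()[3]
g=rim(136,th,70);rows([rim(136,th,52),g,g]+[g[:2]+[110,th]]*3)"
```

```text
side [(359, 0.33, 40), (103, 0.93, 35), (77, 0.93, 35), (224, 0.95, 71)]
scene [(355, 0.65, 52), (288, 0.86, 124), (161, 0.98, 151), (114, 0.98, 85)]
[[0, 0, -0.0, 0.019, -0.02, 0.0, 1], [0, 0, -0.0, 0.069, -0.072, 0.0, 1], [0, 0, -0.0, 0.069, -0.072, 0.0, 1], [0, 0, -0.0, 0.069, -0.072, -0.272, 1], [0, 0, -0.0, 0.069, -0.072, -0.272, 1], [0, 0, -0.0, 0.069, -0.072, -0.272, 1]]
cmd [524.1 182.3 110.   89.7]
```

{"op": "carry_out", "data": {
  "series": [
    [0, 0, 0, 0.019, -0.02, 0, 1],
    [0, 0, 0, 0.069, -0.072, 0, 1],
    [0, 0, 0, 0.069, -0.072, 0, 1],
    [0, 0, 0, 0.069, -0.072, -0.272, 1],
    [0, 0, 0, 0.069, -0.072, -0.272, 1],
    [0, 0, 0, 0.069, -0.072, -0.272, 1]
  ]
}}

```text
clock: 32.48
eef_pos: [524.5, 182.4, 110.4]
tcp_rot: [3.14, -0.0, 1.565]
contact_force: [0.2, 0.0, -1.1]
opening: 0.001
grasp_force: 0.0
```

```bash
python3 ang2.py; python3 -c "
from plan import *
w=lambda y,z:[*s2w(P,[[-50,y,0]])[0,:2],z,87.6]
rows([w(-152,110)]*8)
rows([w(-152,60)]*2+[w(-152,10)]*4)"
```

```text
side [(359, 0.34, 41), (335, 0.74, 142), (130, 0.89, 36), (159, 0.94, 37)]
scene [(355, 0.71, 58), (335, 0.94, 105), (160, 0.99, 153), (128, 0.99, 152)]
[[0, 0, 0.012, -1.05, -0.192, 0.0, 1], [0, 0, 0.012, -1.05, -0.192, 0.0, 1], [0, 0, 0.012, -1.05, -0.192, 0.0, 1], [0, 0, 0.012, -1.05, -0.192, 0.0, 1], [0, 0, 0.012, -1.05, -0.192, 0.0, 1], [0, 0, 0.012, -1.05, -0.192, 0.0, 1], [0, 0, 0.012, -1.05, -0.192, 0.0, 1], [0, 0, 0.012, -1.05, -0.192, 0.0, 1]]
cmd [474.7 -79.9 110.   87.5]
[[0, 0, -0.0, -0.0, -0.0, 0.2, 1], [0, 0, -0.0, -0.0, -0.0, 0.2, 1], [0, 0, -0.0, -0.0, -0.0, 0.4, 1], [0, 0, -0.0, -0.0, -0.0, 0.4, 1], [0, 0, -0.0, -0.0, -0.0, 0.4, 1], [0, 0, -0.0, -0.0, -0.0, 0.4, 1]]
cmd [474.7 -79.9  10.   87.5]
```

{"op": "carry_out", "data": {
  "series": [
    [0, 0, 0.012, -0.2, -0.192, 0, 1],
    [0, 0, 0.012, -0.4, -0.192, 0, 1],
    [0, 0, 0.012, -0.6, -0.192, 0, 1],
    [0, 0, 0.012, -0.8, -0.192, 0, 1],
    [0, 0, 0.012, -0.99, -0.192, 0, 1],
    [0, 0, 0.012, -0.99, -0.192, 0, 1]
  ]
}}

```text
clock: 33.33
eef_pos: [473.7, -67.5, 108.8]
tcp_rot: [-3.14, 0.0, 1.523]
contact_force: [-0.1, 0.1, -0.2]
opening: 0.0
grasp_force: 0.0
```

{"op": "carry_out", "data": {
  "series": [
    [0, 0, 0, -0.06, 0, 0, 1],
    [0, 0, 0, -0.06, 0, 0.1, 1],
    [0, 0, 0, -0.06, 0, 0.2, 1],
    [0, 0, 0, -0.06, 0, 0.3, 1],
    [0, 0, 0, -0.06, 0, 0.4, 1],
    [0, 0, 0, -0.06, 0, 0.4, 1]
  ]
}}

```text
clock: 34.08
eef_pos: [472.2, -79.1, 8.3]
tcp_rot: [-3.137, -0.001, 1.528]
contact_force: [0.2, 0.4, -0.0]
opening: -0.002
grasp_force: 0.0
```

```bash
python3 - <<'E'
from h import *
import cv2
s=r.sense();e=s['eef_pos'];print(s['clock'],e)
ims=[]
for c in("side","scene"):
  u,v=proj(c,[e+[0,0,20]])[0].astype(int);r0,c0=v-37,u-35
  a=r.grab_frame(c)[r0:r0+75,c0:c0+70];ims.append(cv2.resize(a,None,fx=5.7,fy=5.7,interpolation=cv2.INTER_CUBIC))
  print(c,[(h,np.round((proj(c,[e+[0,0,h]])-[c0,r0])*5.7)[0].tolist()) for h in(0,10,20,30)])
cv2.imwrite("pics/u.png",np.hstack(ims)[:,:,::-1])
E
```

```text
34.075 [472.20138347 -79.14505325   8.31483024]
side [(0, [201.0, 250.0]), (10, [202.0, 233.0]), (20, [203.0, 216.0]), (30, [204.0, 198.0])]
scene [(0, [203.0, 249.0]), (10, [202.0, 231.0]), (20, [202.0, 212.0]), (30, [202.0, 193.0])]
```

View pics/u.png

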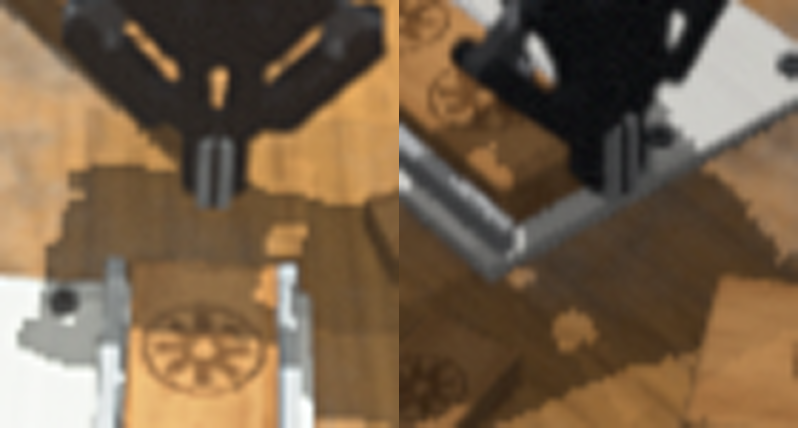

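The tip ends about 25 mm above the TCP and is offset about 5 mm to -x, lying behind the mould's rear end. I'll lower it 11 mm, centre it and push.

{"op": "carry_out", "data": {
  "series": [
    [0, 0, 0, 0, 0.016, 0.044, 1],
    [0, 0, 0, 0, 0.016, 0.044, 1],
    [0, 0, 0, 0.03, 0.016, 0.044, 1],
    [0, 0, 0, 0.06, 0.016, 0.044, 1],
    [0, 0, 0, 0.08, 0.016, 0.044, 1],
    [0, 0, 0, 0.1, 0.016, 0.044, 1],
    [0, 0, 0, 0.12, 0.016, 0.044, 1],
    [0, 0, 0, 0.14, 0.016, 0.044, 1]
  ]
}}

```text
clock: 35.17
eef_pos: [479.7, -44.9, -0.9]
tcp_rot: [3.141, 0.0, 1.527]
contact_force: [-0.1, -1.8, 2.3]
opening: 0.002
grasp_force: 0.9
```

```bash
cat > mp.py <<'E'
from h import *
P=np.load("slide.npy");k=r.get_calibration("scene")
s=r.sense();e=s['eef_pos'];d=e[:2]-P[:2];c,n=np.cos(P[2]),np.sin(P[2])
print(s['clock'],"tcp slide",np.round([c*d[0]+n*d[1],-n*d[0]+c*d[1],e[2]],1),np.round(s['contact_force'],1))
for cam in("side","wrist"):
  k=r.get_calibration(cam);r.grab_frame(cam)
  for q in r.silhouettes(cam,"mould")[:4]:
    v,u=q['position'];M=np.array(k['pose']);K=k['K']
    vs,us=np.where(q['region'])
    o=[]
    for uu,vv in((u,v),(u,vs.min()),(u,vs.max())):
      ray=M[:3,:3]@[(uu-K[0][2])/K[0][0],-(vv-K[1][2])/K[1][1],-1];w=M[:3,3]+ray*(36-M[2,3])/ray[2]-[*P[:2],0]
      o.append([round(c*w[0]+n*w[1]),round(-n*w[0]+c*w[1])])
    print(cam,round(q['score'],2),len(vs),o)
E
python3 mp.py; python3 ang2.py|head -1
```

```text
35.175 tcp slide [ -46.5 -116.8   -0.9] [-0.1 -1.8  2.3]
side 0.83 841 [[30, -322], [36, -411], [24, -239]]
side 0.8 1432 [[-55, -29], [-55, -104], [-56, 73]]
side 0.66 786 [[-166, -147], [-170, -188], [-163, -111]]
wrist 0.93 9177 [[-150, -152], [-144, -122], [-158, -191]]
wrist 0.79 31879 [[-51, -46], [-51, -5], [-52, -105]]
wrist 0.23 56563 [[15, -55], [8, -5], [25, -123]]
side [(359, 0.32, 73), (136, 0.99, 228), (161, 0.99, 228), (179, 0.99, 228)]
```

{"op": "carry_out", "data": {
  "series": [
    [0, 0, 0, 0.02, 0, 0, 1],
    [0, 0, 0, 0.04, 0, 0, 1],
    [0, 0, 0, 0.06, 0, 0, 1],
    [0, 0, 0, 0.08, 0, 0, 1],
    [0, 0, 0, 0.1, 0, 0, 1],
    [0, 0, 0, 0.12, 0, 0, 1],
    [0, 0, 0, 0.14, 0, 0, 1],
    [0, 0, 0, 0.15, 0, 0, 1]
  ]
}}

```text
clock: 36.48
eef_pos: [481.2, -7.3, -1.0]
tcp_rot: [3.142, -0.0, 1.527]
contact_force: [0.5, 0.1, -0.5]
opening: -0.003
grasp_force: 0.3
```

```bash
python3 mp.py; python3 ang2.py|head -1
```

```text
36.475 tcp slide [-46.6 -79.2  -1. ] [ 0.5  0.1 -0.5]
side 0.97 816 [[29, -327], [35, -411], [23, -228]]
side 0.95 1419 [[-54, 15], [-53, -67], [-55, 100]]
side 0.62 824 [[-174, -150], [-177, -189], [-171, -111]]
wrist 0.92 3069 [[-165, -141], [-160, -114], [-170, -161]]
wrist 0.86 32080 [[-52, -9], [-51, 32], [-53, -68]]
wrist 0.58 2926 [[42, 24], [40, 32], [46, 7]]
side [(359, 0.31, 72), (136, 0.99, 228), (217, 0.99, 229), (181, 0.99, 228)]
```

{"op": "carry_out", "data": {
  "series": [
    [0, 0, 0, 0.008, 0, 0, 1],
    [0, 0, 0, 0.014, 0, 0, 1],
    [0, 0, 0, 0.02, 0, 0, 1],
    [0, 0, 0, 0.026, 0, 0, 1],
    [0, 0, 0, 0.03, 0, 0, 1],
    [0, 0, 0, 0.034, 0, 0, 1],
    [0, 0, 0, 0.034, 0, 0, 1]
  ]
}}

```text
clock: 37.65
eef_pos: [481.5, 0.9, -1.0]
tcp_rot: [-3.142, -0.0, 1.527]
contact_force: [-0.7, 0.0, -0.2]
opening: -0.002
grasp_force: 0.0
```

{"op": "carry_out", "data": {
  "series": [
    [0, 0, 0, 0.004, 0, 0, 1],
    [0, 0, 0, 0.008, 0, 0, 1],
    [0, 0, 0, 0.012, 0, 0, 1],
    [0, 0, 0, 0.012, 0, 0, 1]
  ]
}}

```text
clock: 38.15
eef_pos: [481.0, 1.8, -1.1]
tcp_rot: [-3.14, 0.003, 1.529]
contact_force: [-2.4, -18.1, 2.3]
opening: 0.001
grasp_force: 9.2
```

Blocked at 18 N with the TCP at slide y of about -70, which matches the home position. I'll retract and verify.

{"op": "carry_out", "data": {
  "series": [
    [0, 0, 0, -0.012, 0, 0, 1],
    [0, 0, 0, -0.05, 0, 0, 1],
    [0, 0, 0, -0.15, 0, 0, 1],
    [0, 0, 0, -0.3, 0, 0, 1],
    [0, 0, 0, -0.3, 0, -0.2, 1],
    [0, 0, 0, -0.3, 0, -0.4, 1],
    [0, 0, 0, -0.3, 0, -0.5, 1],
    [0, 0, 0, -0.3, 0, -0.5, 1]
  ]
}}

```text
clock: 39.15
eef_pos: [479.9, -71.5, 125.9]
tcp_rot: [3.137, 0.0, 1.527]
contact_force: [0.0, -0.4, -0.5]
opening: 0.002
grasp_force: 0.0
```

```bash
python3 mp.py; python3 ang2.py; python3 - <<'E'
from rig import r
import cv2,numpy as np
b=r.grab_frame("side")[185:325,165:325]
cv2.imwrite("pics/end.png",cv2.resize(b,None,fx=4.2,fy=4.2,interpolation=cv2.INTER_CUBIC)[:,:,::-1])
E
```

```text
39.15 tcp slide [ -45.1 -143.4  125.9] [ 0.  -0.4 -0.5]
side 0.95 1927 [[-12, -280], [-8, -409], [-16, -175]]
side 0.92 739 [[-172, -156], [-175, -189], [-169, -111]]
side 0.67 1489 [[-56, 13], [-56, -61], [-57, 102]]
side 0.62 7909 [[16, 48], [28, -114], [8, 152]]
wrist 0.96 5415 [[-165, -168], [-160, -134], [-170, -205]]
wrist 0.89 6153 [[-53, -31], [-52, -6], [-53, -60]]
wrist 0.76 1193 [[-80, -244], [-78, -195], [-83, -335]]
side [(359, 0.31, 73), (137, 0.99, 229), (161, 0.99, 229), (218, 0.99, 229)]
scene [(318, 0.5, 33), (358, 0.61, 54), (165, 0.83, 14), (267, 0.85, 12)]
```

View pics/end.png

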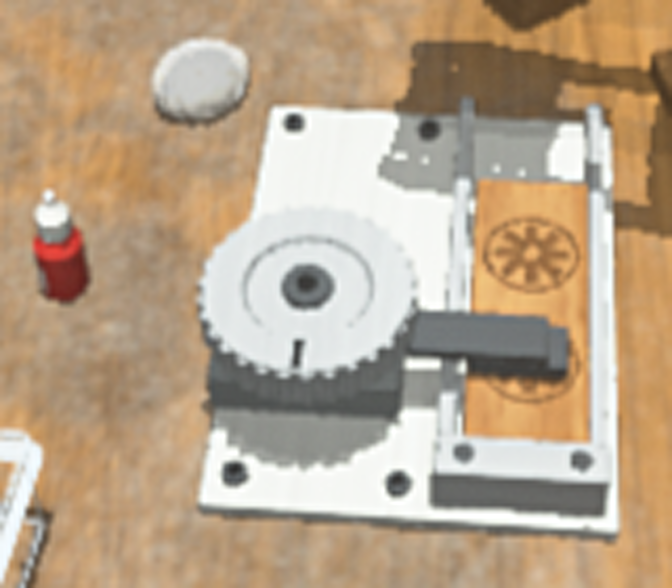

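The mould's front end meets the stop block (row 440) and its rear reads slide y of about -60. The wheel line (298,353) points to +y after two turns, and the bottle and dough are undisturbed.

```bash
python3 -c "
from rig import r
print(r.sign_off())"
```

```text
the job is handed in; nothing more can be done
None
```

The wheel was rolled two turns anticlockwise (line at about 719°), the mould was pushed under the raised keeper to the end stop, and the job was handed in at about 39 s with the robot touching nothing.

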